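# Build a kiln tier

## Task

Build a kiln tier on the pale kiln shelf: first stand the two tall square props upright on its two dark square marks, one on each. Then bridge them with the dark strip, drawn out from under the plaster slab without shifting the slab and laid flat, centred and lengthwise across both; last, stand the clay beaker upright on the middle of the strip. The slab, the short prop, the mug and the slip jar stay where they are.

Things in the scene. Friction and masses are not known exactly. Their poses are not given: they have to be found in the camera images.
- kiln_shelf: Pale kiln shelf, fixed, lying flat on the table, 200 mm long (its x axis) x 100 mm wide (y) x 15 mm thick. Origin at the centre of its underside, z up. Two dark square marks, 44 mm across, lie on its top face, centred 60 mm either side of the shelf's centre along its long axis (at x = -60 and x = +60 mm, y = 0).
- prop_a_center (a point): Tall kiln prop: cream square post, 38 x 38 mm and 75 mm high, 0.17 kg, standing upright and loose. The point is its centre, 37.5 mm above its foot; x and y are square to its sides, z up. It is identical with the other tall prop; either may go to either mark.
- prop_b_center (a point): The other tall kiln prop, identical: 38 x 38 x 75 mm, point at its centre.
- short_prop_center (a point): Short kiln prop: cream round post, 38 mm in diameter and only 45 mm high, standing loose. Not needed; leave it. The point is its centre.
- strip_center (a point): Dark grey ceramic strip, loose, 180 mm long (its x) x 50 wide (y) x 15 mm thick, about 0.27 kg; the point is its centre, half-way up. It starts flat on the table under the slab. Its -x end, towards the robot, sticks out about 77 mm, the outer 65 mm with nothing beside it. Drawn level along its -x it is clear of the slab after 105 mm; lifting it sooner disturbs the slab.
- beaker_center (a point): Open round beaker of unglazed red clay, 70 mm high, 52 mm in diameter at the rim and from 12 mm up, 44 mm at the foot, wall 4 mm, about 0.12 kg, standing upright and loose. The point is on its axis 35 mm above its foot.
- slab_center (a point): White plaster slab, loose, 95 mm (its x, along the strip) x 150 mm (y) x 40 mm thick, about 0.65 kg; the point is its centre. It rests 15 mm above the table on the strip and on two fixed wooden slats, 15 mm thick, one along each side of the strip 25 mm away, reaching 10 mm beyond the slab. An 11 mm high lip on each slat's robot-side end stops the slab sliding that way.
- mug: White mug with a handle, 82 mm in diameter, 88 mm high, standing loose beyond the work; origin at the centre of its underside. Leave it.
- slip_jar_center (a point): Grey jar of slip with a blue brush in it, 70 mm in diameter, 80 mm high (the brush reaches 170 mm), standing beyond the work; the point is the jar's centre, 40 mm up. Leave it.
Mind the look-alikes: they are no part of the job. What is shaped like the part that bears strip_center but green is not meant.

How it is judged:
On the way, in this order (a step that is already met when the one before it is completed fails the run):
1. both tall props stand on the two marks, released ((((x of prop_a_center in the frame of kiln_shelf between -0.073 and -0.047 m and y of prop_a_center in the frame of kiln_shelf between -0.013 and 0.013 m and z of prop_a_center in the frame of kiln_shelf between 0.0485 and 0.0565 m and angle between prop_a_center's own z axis and vertical below 0.08 rad) and (x of prop_b_center in the frame of kiln_shelf between 0.047 and 0.073 m and y of prop_b_center in the frame of kiln_shelf between -0.013 and 0.013 m and z of prop_b_center in the frame of kiln_shelf between 0.0485 and 0.0565 m and angle between prop_b_center's own z axis and vertical below 0.08 rad)) or ((x of prop_b_center in the frame of kiln_shelf between -0.073 and -0.047 m and y of prop_b_center in the frame of kiln_shelf between -0.013 and 0.013 m and z of prop_b_center in the frame of kiln_shelf between 0.0485 and 0.0565 m and angle between prop_b_center's own z axis and vertical below 0.08 rad) and (x of prop_a_center in the frame of kiln_shelf between 0.047 and 0.073 m and y of prop_a_center in the frame of kiln_shelf between -0.013 and 0.013 m and z of prop_a_center in the frame of kiln_shelf between 0.0485 and 0.0565 m and angle between prop_a_center's own z axis and vertical below 0.08 rad))) and contact force between each of prop_a, prop_b and the fingers below 0.1 N), for 0.2 s.
2. the strip lies across the two props, released ((((x of prop_a_center in the frame of kiln_shelf between -0.073 and -0.047 m and y of prop_a_center in the frame of kiln_shelf between -0.013 and 0.013 m and z of prop_a_center in the frame of kiln_shelf between 0.0485 and 0.0565 m and angle between prop_a_center's own z axis and vertical below 0.08 rad) and (x of prop_b_center in the frame of kiln_shelf between 0.047 and 0.073 m and y of prop_b_center in the frame of kiln_shelf between -0.013 and 0.013 m and z of prop_b_center in the frame of kiln_shelf between 0.0485 and 0.0565 m and angle between prop_b_center's own z axis and vertical below 0.08 rad)) or ((x of prop_b_center in the frame of kiln_shelf between -0.073 and -0.047 m and y of prop_b_center in the frame of kiln_shelf between -0.013 and 0.013 m and z of prop_b_center in the frame of kiln_shelf between 0.0485 and 0.0565 m and angle between prop_b_center's own z axis and vertical below 0.08 rad) and (x of prop_a_center in the frame of kiln_shelf between 0.047 and 0.073 m and y of prop_a_center in the frame of kiln_shelf between -0.013 and 0.013 m and z of prop_a_center in the frame of kiln_shelf between 0.0485 and 0.0565 m and angle between prop_a_center's own z axis and vertical below 0.08 rad))) and horizontal distance between strip_center and kiln_shelf below 0.015 m and angle between the x axis of strip_center and the x axis of kiln_shelf, either way round below 0.15 rad and z of strip_center in the frame of kiln_shelf between 0.093 and 0.102 m and angle between strip_center's own z axis and vertical below 0.06 rad and contact force between strip and the fingers below 0.1 N), for 0.2 s.
At the end, for the whole second after the job is handed in: Tall props upright, one on each mark (13 mm along each axis); strip flat on both, centred (15 mm) and lengthwise (0.15 rad); beaker upright on its middle (15 mm); slab level, within 15 mm of its start; short prop, mug, jar within 30 mm of theirs; all released, at rest (all of step 2 and horizontal distance between beaker_center and kiln_shelf below 0.015 m and z of beaker_center in the frame of kiln_shelf between 0.135 and 0.145 m and angle between beaker_center's own z axis and vertical below 0.08 rad and distance of slab_center from where it was at the start of the episode below 0.015 m and angle between slab_center's own z axis and vertical below 0.05 rad and distance of each of short_prop_center, mug, slip_jar_center from where it was at the start of the episode below 0.03 m and linear speed of each of prop_a, prop_b, strip, beaker, slab below 0.02 m/s and contact force between each of prop_a, prop_b, beaker and the fingers below 0.1 N); the robot touches nothing.
It fails at once if the plaster slab is shifted more than 15 mm or tipped (distance of slab_center from where it was at the start of the episode above 0.015 m or angle between slab_center's own z axis and vertical above 0.1 rad).
It fails at once if the short prop, mug or slip jar is displaced more than 30 mm (distance of any of short_prop_center, mug, slip_jar_center from where it was at the start of the episode above 0.03 m).
It also fails if it takes over 112 s, if anything falls off the work surface, if the arm or the gripper's body presses on something with over 40 N, if the wrist force passes 120 N, or if a joint passes its speed limit or range.

## Robot

A 7-joint arm with a two-finger parallel gripper is mounted at the origin on the work surface. World frame = base frame: x ahead of the robot, y to its left, z up, the work surface at z = 0. Lengths are in m, angles in rad, forces in N, time in s.
With the tool pointing down it reaches from about 0.35 to 0.9 m from the base axis. Payload 8.1 kg.
Tool frame: the origin (TCP) lies at the centre of the arm's flange, where the gripper is bolted on; the fingertips stand 178 mm ahead of it and the grasp point (between the pads) lies 159 mm ahead of it; z points along the fingers, y is the line along which they close (so a half turn about z gives the same grasp; the last joint's range is limited). The gripper opens to 92 mm and grips with 3 to 60 N. Pads are 19 mm wide; open, the fingers measure 130 mm over their backs; the gripper's body (75 mm by 190 mm) begins 47 mm behind the grasp point.
Start: joints at [-1.292, 0.434, 0.025, 1.573, -0.012, 1.134, -0.075], TCP at [0.233, 0.58, 0.405] pointing down, gripper open.
Joint ranges: [-2.62, 2.62], [-0.44, 2.09], [-1.27, 1.32], [0.08, 2.57], [-1.32, 4.46], [0.12, 2], [-2.74, 2.74]. Speed limits (rad/s): [2.22, 2.22, 3.01, 3.01, 3.14, 3.14, 3.14].

## Interface

Orientations are given as a rotation vector (axis times angle).
In Python, from cell import arm gives the robot as it stands. The module is installed in compiled form; this text tells all that it offers.
- The arm moves only by the shell command python3 -m inch 'ROWS' [FORCE]. ROWS is text: rows parted by semicolons, each of 5 numbers parted by spaces: the shift along the tool's x, y, z in m, then the turn about the tool's z in rad, then the finger opening in m, from 0 to 0.0918. In form: x y z roll fingers; .... A call has 1 to 5 rows; each row is the pose to reach, as a shift and turn from the pose commanded when the call began, along the tool's axes at that moment; what a row does not reach only later rows make up. A row lasts 1/10 s, in which the tool goes at most 50 mm and 8.59 degrees, less where a joint would pass 70% of its speed; a pose out of reach is approached as far as the arm can. A call with a gripper value outside its range is refused whole. The fingers move at their own pace and stop on an object; FORCE is the grip in N (left out, the last holds). Time passes only in rows, so rows that repeat a pose let the fingers close. It gives the time, the measured TCP pose, the force, the opening and the grip force at its end, in the units of the state.
- arm.observe(): the state, without advancing time (a new reading comes with each control period).
- arm.get_image(name): name is "side" or "top"; returns the picture (400x640x3 uint8, red, green, blue); there is no depth.
- arm.get_calibration(name): a dict with "intrinsics" (3x3 intrinsics, pixels), "pose" (4x4, takes a point from camera to world coordinates). Camera axes: x right, y up, looking along -z (the intrinsics and any distortion apply to the point x, -y, -z); pixel columns grow to the right and rows downward; lengths in m; the calibration is good to about 2 mm. A picture is of the moment at which its call begins. get_calibration takes no time and is no camera call.
- arm.sign_off(): hands the job in; it is judged then, once.
Trained networks look in the newest picture that a camera, given by its name, has taken for a name from the list of things; names that differ only in an ending like _2 or _b are one class to them, and where a whole thing is asked for, a point or a joint stands for the part that bears it (a point fixed in the world has none). Each returns a list of dicts, best first, with "conf" (0 to 1); they miss things now and then, are a little off and sometimes report something else, mostly with a low value. They report only what shows in the picture. A call takes as long as a camera call. They do not tell look-alikes from the thing itself.
- arm.look_for(camera, query): "point" ([row, column] in pixels, amid what is visible of it).
- arm.silhouettes(camera, query): "region" (400x640 bool, what is visible of it) and "point" ([row, column] in pixels, amid what is visible of it).
- arm.place_of(camera, query): "point" ([row, column] in pixels: a listed point, or the origin of a listed thing).
The state is a dict: "clock": time; "joints": joint angles; "dq": joint speeds; "joint_efforts": joint torques, N m; "position": TCP position; "ee_rot": TCP orientation; "force": force on the tool from outside, world axes, zero at the start; "ft_torque": the same for the moment, N m; "width": opening from 0.0 (shut) to 1.0 (fully open); "gripper_force": force on a finger pad.
Only numpy, scipy, OpenCV 4.12 (cv2) and the standard library are available. Lean on these libraries where they do the work, as an engineer would, in place of code of your own. Each camera call takes 0.05 s, during which the arm holds its last target. There are 200 camera calls.

## Working session

There is one attempt and no reset: what is moved stays moved. The work goes in short steps, Python scripts to look and compute and a shell command to move; the robot and the scene stay as the last step left them, time stands still between calls to the robot, and variables do not carry over. Pictures are saved under pics/ and viewed, at most 14 in all, crops included, and the job is handed in when it is done.

```bash
ls; mkdir -p pics
python3 - <<'E'
from cell import arm
import cv2,numpy as np
np.set_printoptions(precision=4,suppress=True)
for n in("side","top"):
    im=arm.get_image(n);cv2.imwrite(f"pics/{n}0.png",im[:,:,::-1])
    c=arm.get_calibration(n);print(n,c)
o=arm.observe();print(o)
E
```

```text
pics
side {'intrinsics': array([[434.681 ,   0.    , 319.9911],
       [  0.    , 434.681 , 191.814 ],
       [  0.    ,   0.    ,   1.    ]]), 'pose': array([[-0.9721,  0.1491, -0.1813,  0.4217],
       [-0.2345, -0.6501,  0.7228,  0.7694],
       [-0.0101,  0.7451,  0.6669,  0.7872],
       [ 0.    ,  0.    ,  0.    ,  1.    ]])}
top {'intrinsics': array([[411.4145,   0.    , 315.3209],
       [  0.    , 411.4145, 203.2981],
       [  0.    ,   0.    ,   1.    ]]), 'pose': array([[-0.018 ,  0.9864, -0.1635,  0.4527],
       [-0.9998, -0.0172,  0.0066, -0.0275],
       [ 0.0037,  0.1636,  0.9865,  1.0243],
       [ 0.    ,  0.    ,  0.    ,  1.    ]])}
{'clock': 0.1, 'joints': array([-1.2916,  0.4352,  0.025 ,  1.574 , -0.0116,  1.134 , -0.0751]), 'dq': array([-0.001 , -0.0021,  0.0003, -0.002 ,  0.0007, -0.0006, -0.0008]), 'joint_efforts': array([  0.0034, -66.9119,   0.9886, -31.5144,  -0.0604,   0.0375,
         0.0001]), 'position': array([0.2328, 0.5798, 0.404 ]), 'ee_rot': array([-0.5962, -3.0844,  0.0023]), 'force': array([ 0.0794, -0.2764, -0.8317]), 'ft_torque': array([-0.0628, -0.0538,  0.0762]), 'gripper_force': 0.0, 'width': 0.9972107744000376}
```

View pics/top0.png

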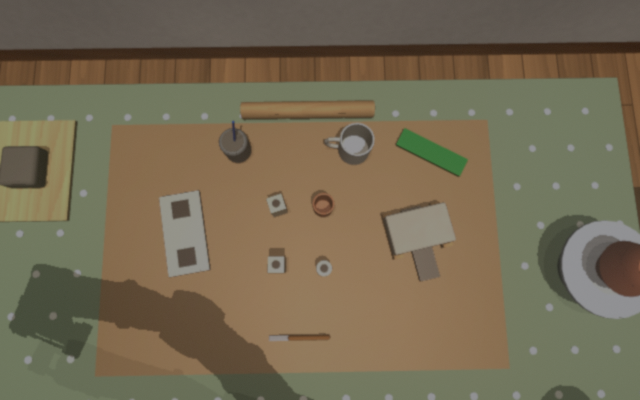

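View pics/side0.png

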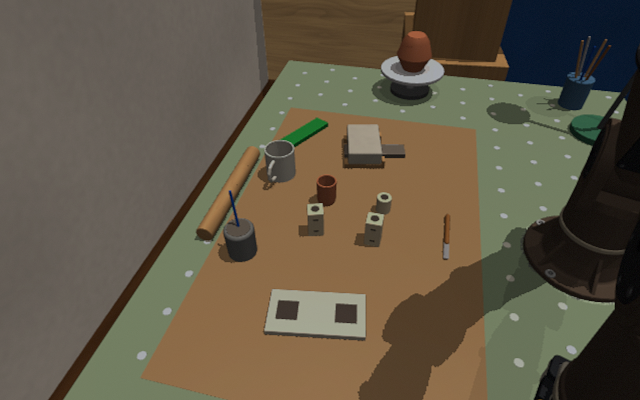

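The top view has the shelf at (185,233) with marks at about (181,209) and (187,258). The tall props are at (277,204) and (277,264), the round short prop at (324,268), the beaker at (322,204), the slab at (420,229), and the strip end at (427,263). The green decoy is at (431,152). The side view agrees with this.

```bash
cat > h.py <<'E'
import numpy as np,cv2
from cell import arm
from scipy.spatial.transform import Rotation as R
np.set_printoptions(precision=4,suppress=True)
def ray(cam,p):
    c=arm.get_calibration(cam);K=c["intrinsics"];T=c["pose"]
    d=np.array([(p[1]-K[0,2])/K[0,0],-(p[0]-K[1,2])/K[1,1],-1.])
    return T[:3,3],T[:3,:3]@d
def at(cam,p,z):           # pixel [row,col] -> world point on plane z
    o,d=ray(cam,p);return o+d*(z-o[2])/d[2]
def px(cam,X):
    c=arm.get_calibration(cam);K=c["intrinsics"];T=c["pose"]
    q=T[:3,:3].T@(np.asarray(X)-T[:3,3]);return np.array([K[1,2]-K[1,1]*q[1]/-q[2],K[0,2]+K[0,0]*q[0]/-q[2]])
def state():
    o=arm.observe();r=R.from_rotvec(o["ee_rot"]).as_matrix()
    print("t",o["clock"],"pos",o["position"],"yhat",r[:,1],"zhat",r[:,2],"w",o["width"]*.0918,"F",o["force"],"gf",o["gripper_force"]);return o["position"],r
def go(xy,z,yaw):          # tool-frame move to put grasp point at (xy,z) with closing line at yaw
    p,r=state();g=np.array([xy[0],xy[1],z+.159]);s=r.T@(g-p)
    cur=np.arctan2(r[1,1],r[0,1]);d=(yaw-cur+np.pi/2)%np.pi-np.pi/2
    print("shift",s,"roll (tool z down)",-d, "n rows",np.linalg.norm(s)/.05,abs(d)/.15)
E
python3 - <<'E'
from h import *
Z={"prop_a_center":.0375,"short_prop_center":.0225,"strip_center":.0075,"beaker_center":.035,"slab_center":.035,"kiln_shelf":0}
for n,z in Z.items():
    for cam in("top","side"):
        for d in arm.place_of(cam,n)[:3]:print(n,cam,d["point"],round(d["conf"],2),at(cam,d["point"],z)[:2])
im=arm.get_image("top");s=arm.get_image("side")
a=cv2.resize(im[180:290,150:350],(800,440),interpolation=cv2.INTER_CUBIC);cv2.imwrite("pics/a.png",a[:,:,::-1])
a=cv2.resize(im[190:290,370:470],(600,600),interpolation=cv2.INTER_CUBIC);cv2.imwrite("pics/b.png",a[:,:,::-1])
E
```

```text
prop_a_center top [263.0, 277.4] 0.63 [0.4742 0.0584]
prop_a_center side [225.2, 370.6] 0.81 [0.4803 0.0456]
prop_a_center side [190.3, 327.2] 0.52 [ 0.6087 -0.0531]
short_prop_center top [266.6, 322.6] 0.58 [ 0.464 -0.049]
short_prop_center side [205.9, 382.3] 0.76 [ 0.4628 -0.0427]
strip_center top [152.7, 435.3] 0.86 [ 0.7472 -0.3438]
strip_center top [244.3, 420.9] 0.78 [ 0.5142 -0.2929]
strip_center side [130.0, 304.4] 0.92 [ 0.752  -0.3529]
strip_center side [149.3, 377.2] 0.65 [ 0.5108 -0.301 ]
beaker_center top [205.0, 320.9] 0.65 [ 0.6122 -0.0477]
beaker_center top [231.9, 186.3] 0.4 [0.5523 0.2776]
beaker_center side [193.0, 326.1] 0.77 [ 0.6098 -0.045 ]
slab_center top [227.6, 419.5] 0.63 [ 0.5528 -0.2847]
slab_center side [142.3, 362.2] 0.84 [ 0.5558 -0.2882]
kiln_shelf top [232.7, 189.0] 0.59 [0.5537 0.2816]
kiln_shelf side [312.2, 320.6] 0.94 [0.5468 0.2798]
```

View pics/a.png

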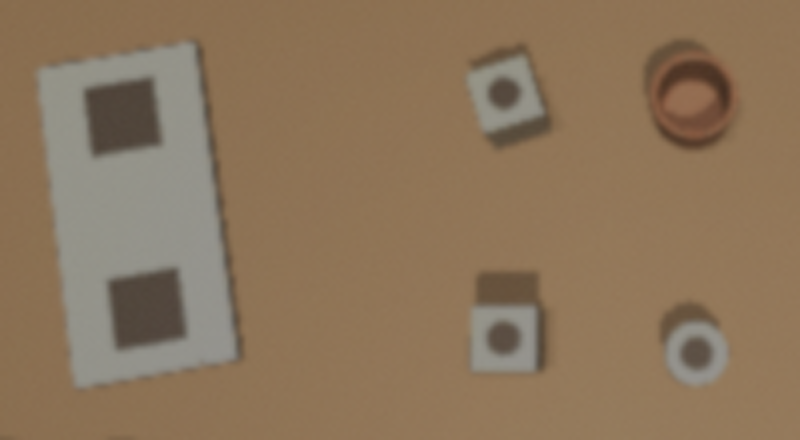

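View pics/b.png

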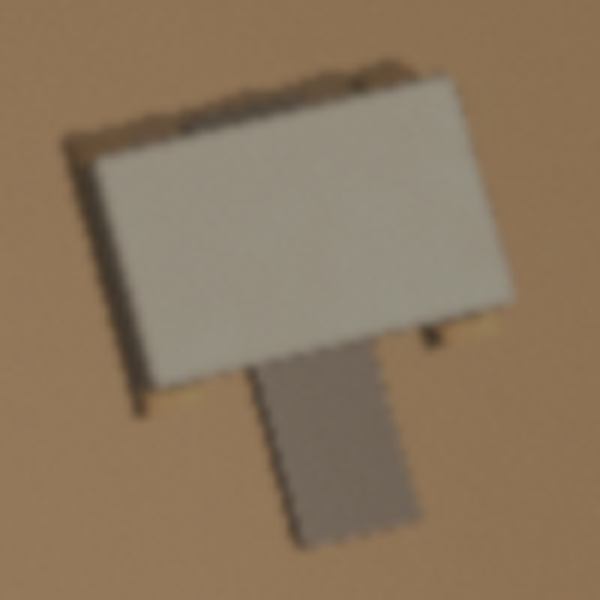

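The crops (4x from (150,180), 6x from (370,190)) give clean corners. I'll convert them to world coordinates.

Run:
```python
from h import *
A=lambda u,v,z:at("top",[(v+.5)/4-.5+180,(u+.5)/4-.5+150],z)[:2]
B=lambda u,v,z:at("top",[(v+.5)/6-.5+190,(u+.5)/6-.5+370],z)[:2]
def quad(f,c,z,n):
    P=np.array([f(*p,z) for p in c]);e=[P[(i+1)%4]-P[i] for i in range(4)]
    print(n,P.mean(0),"len",[round(float(np.linalg.norm(x)),4) for x in e],"ang",np.degrees([np.arctan2(x[1],x[0]) for x in e]))
quad(A,[(84,90),(153,77),(162,144),(93,156)],.015,"m1")
quad(A,[(108,281),(178,268),(187,338),(116,350)],.015,"m2")
quad(A,[(37,69),(197,42),(240,360),(77,387)],.015,"shelf")
quad(A,[(467,73),(526,53),(546,113),(488,133)],.075,"p1")
quad(A,[(472,305),(539,305),(539,372),(471,372)],.075,"p2")
print("holes",A(504,93,.075),A(503,338,.075))
print("beaker",A(692,97,.07),"short",A(696,353,.045))
quad(B,[(98,158),(447,77),(512,298),(160,388)],.055,"slab")
quad(B,[(300,548),(420,520),(378,342),(256,370)],.015,"strip")
go((.6,.06),.2,0)
```

```text
m1 [0.612  0.3003] len [0.0432, 0.0427, 0.0428, 0.042] ang [ -80.0512 -170.6763   99.04      9.8219]
m2 [0.4934 0.2814] len [0.043, 0.0429, 0.0432, 0.0422] ang [ -80.4363 -170.9931   98.5469    8.6961]
shelf [0.5527 0.2893] len [0.1002, 0.1991, 0.0989, 0.1982] ang [ -81.1486 -170.8951   98.3261    9.4882]
p1 [0.6127 0.0573] len [0.0364, 0.0376, 0.0356, 0.0378] ang [ -71.8715 -162.2029  108.3056   18.9634]
p2 [0.4707 0.0585] len [0.0383, 0.0378, 0.0387, 0.0378] ang [-91.0262 179.6707  88.9653  -0.809 ]
holes [0.6127 0.0589] [0.471  0.0598]
beaker [ 0.6092 -0.0511] short [ 0.4608 -0.0508]
slab [ 0.5503 -0.2815] len [0.1439, 0.0905, 0.1439, 0.0931] ang [ -77.9242 -167.5836  103.1028   12.4289]
strip [ 0.4666 -0.3005] len [0.0501, 0.0728, 0.0515, 0.0728] ang [ -78.2506    9.7468  101.7129 -169.1623]
t 0.8 pos [0.2329 0.58   0.4048] yhat [0.3726 0.928  0.0001] zhat [ 0.      0.0001 -1.    ] w 0.09185175636276431 F [0.1883 0.667  0.1157] gf 0.0
shift [-0.5345 -0.3457  0.0457] roll (tool z down) 1.1889434459254975 n rows 12.76355097902645 7.926289639503317
```

```bash
python3 -m inch '0 0 0 .15 .09; 0 0 0 .3 .09; 0 0 0 .45 .09; 0 0 0 .6 .09; 0 0 0 .74 .09' 20; python3 -m inch '0 0 0 .15 .09; 0 0 0 .3 .09; 0 0 0 .45 .09; 0 0 0 .6 .09; 0 0 0 .74 .09'; python3 -m inch '0 0 0 .15 .09; 0 0 0 .3 .09; 0 0 0 .45 .09; 0 0 0 .6 .09; 0 0 0 .74 .09'; python3 -c "
from h import *
go((.6127,.058),.2,np.radians(-71.5))"
```

```text
clock: 1.3
position: [0.2328, 0.58, 0.4048]
ee_rot: [-1.679, -2.655, -0.0]
force: [-0.2, -0.1, 0.0]
width: 0.981
gripper_force: 0.0
clock: 1.8
position: [0.2328, 0.58, 0.4048]
ee_rot: [-2.526, -1.868, -0.0]
force: [-0.6, -0.6, -0.1]
width: 0.979
gripper_force: 0.0
clock: 2.3
position: [0.2328, 0.5801, 0.4048]
ee_rot: [-3.03, -0.829, -0.0]
force: [-0.5, 0.6, -0.8]
width: 0.983
gripper_force: 0.0
t 2.3 pos [0.2328 0.5801 0.4048] yhat [ 0.5088 -0.8609 -0.0002] zhat [-0.      0.0002 -1.    ] w 0.09024969113396186 F [-0.5082  0.6012 -0.8422] gf 0.0
shift [0.0614 0.6427 0.0457] roll (tool z down) 0.2109470072337576 n rows 12.94575693805823 1.406313381558384
```

```bash
python3 -m inch '.005 .05 0 0 .09; .01 .1 0 0 .09; .014 .149 0 0 .09; .019 .198 0 0 .09; .023 .247 0 0 .09' >/dev/null; python3 -m inch '.005 .05 0 0 .09; .01 .1 0 0 .09; .014 .149 0 0 .09; .019 .198 0 0 .09; .023 .247 0 0 .09' >/dev/null;  python3 -m inch '.005 .05 .01 0 .09; .01 .1 .03 0 .09; .015 .149 .046 0 .09; .015 .149 .046 .12 .09; .015 .149 .046 .21 .09'
python3 - <<'E'
from h import *
im=arm.get_image("top");s=arm.get_image("side")
a=cv2.resize(im[150:290,170:370],(800,560),interpolation=cv2.INTER_CUBIC);cv2.imwrite("pics/c.png",a[:,:,::-1])
go((.6127,.058),.05,np.radians(-71.5))
E
```

```text
clock: 3.8
position: [0.6164, 0.0566, 0.358]
ee_rot: [3.1, 0.501, -0.001]
force: [-0.8, 1.1, -0.6]
width: 0.978
gripper_force: 0.0
t 3.9 pos [0.6159 0.0592 0.3583] yhat [ 0.3215 -0.9469  0.0003] zhat [-0.0005 -0.0004 -1.    ] w 0.08972645169734932 F [-0.014  -0.5492  0.5021] gf 0.0
shift [-0.0033  0.0001  0.1493] roll (tool z down) 0.00439721919523306 n rows 2.987454825223029 0.029314794634887065
```

View pics/c.png

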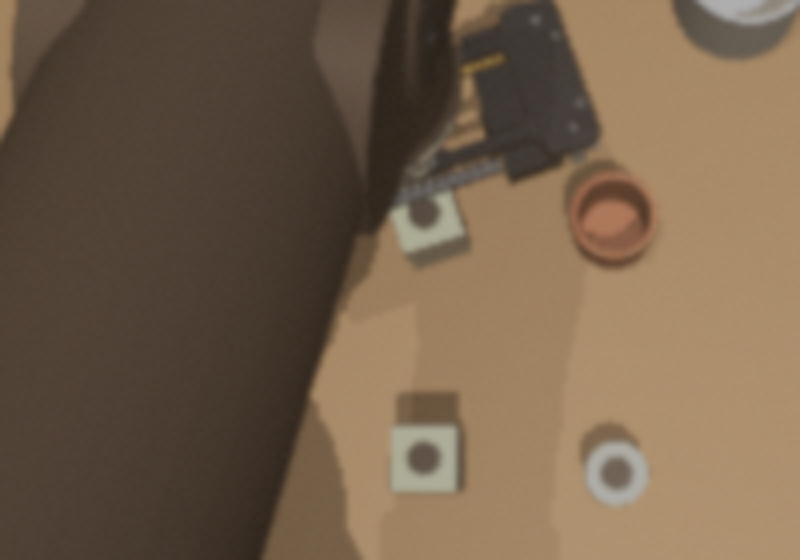

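The gripper is above the prop at (425,213) in the crop and lined up with it, and the beaker is clear. I'll descend and grip.

```bash
python3 -m inch '-.002 0 .04 0 .09; -.003 0 .08 0 .09; -.003 0 .12 0 .09; -.003 0 .149 0 .09; -.003 0 .149 0 .09' && python3 -m inch '0 0 0 0 .02; 0 0 0 0 .02; 0 0 0 0 .02;0 0 0 0 .02;0 0 0 0 .02' 20 && python3 -m inch '0 0 0 0 .02; 0 0 -.02 0 .02; 0 0 -.06 0 .02;0 0 -.1 0 .02;0 0 -.12 0 .02'
python3 - <<'E'
from h import *
im=arm.get_image("side")
a=cv2.resize(im[130:330,240:500],(780,600),interpolation=cv2.INTER_CUBIC);cv2.imwrite("pics/d.png",a[:,:,::-1])
go((.6120,.3003),.17,np.radians(-80.8))
E
```

```text
clock: 4.4
position: [0.611, 0.0598, 0.2063]
ee_rot: [-3.097, -0.521, 0.01]
force: [-0.3, 0.1, -0.4]
width: 0.981
gripper_force: 0.0
clock: 4.9
position: [0.613, 0.0589, 0.2105]
ee_rot: [-3.099, -0.516, -0.002]
force: [-0.0, -0.6, -0.7]
width: 0.597
gripper_force: 0.0
clock: 5.4
position: [0.6134, 0.0583, 0.3329]
ee_rot: [3.099, 0.515, 0.005]
force: [0.8, 0.0, -1.1]
width: 0.408
gripper_force: 20.0
t 5.45 pos [0.614  0.0582 0.335 ] yhat [ 0.3234 -0.9463  0.0009] zhat [ 0.0062  0.0011 -1.    ] w 0.03800053935211059 F [ 0.9101 -0.1551 -0.2454] gf 19.991852939128876
shift [ 0.0763 -0.2298  0.0063] roll (tool z down) 0.16871452890136007 n rows 4.843914178278103 1.1247635260090671
```

View pics/d.png

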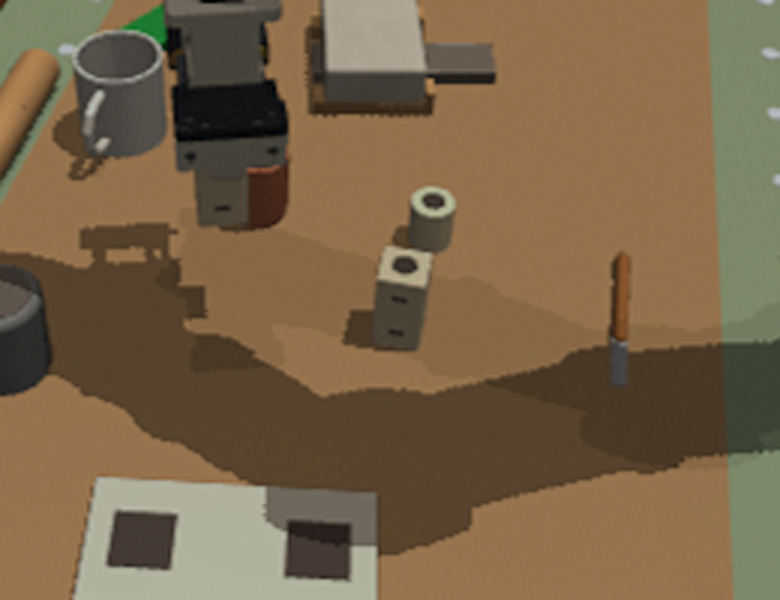

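The prop is held at (240,190) in the crop. The fingers were slow to close, so the lift began before they finished. I need to check how high the prop sits in the grip.

Run:
```python
from h import *
for z in(.12,.1,.08,.06):
    y=np.array([.3234,-.9463]);x=np.array([-.9463,-.3234]);c=np.array([.614,.0582])
    for a in(1,-1):
        q=c-.019*y+a*.019*x
        p=px("side",[*q,z]);t=px("side",[*q,z+.075]);print(z,"crop uv",(p[1]-240)*3,(p[0]-130)*3,"top",(t[0]-130)*3)
```

```text
0.12 crop uv 249.7179337872309 208.64869375929058 top 131.6152092407066
0.12 crop uv 199.3208687221566 212.2068693021827 top 135.16908620565124
0.1 crop uv 249.85275582899305 227.88205838698767 top 152.95539271409544
0.1 crop uv 200.13365656317694 231.43819016313503 top 156.51246156435664
0.08 crop uv 249.98400869600977 246.606253754217 top 173.70112571098002
0.08 crop uv 200.92487672749883 250.15919961207882 top 177.2598274132946
0.06 crop uv 250.11183226811465 264.8412347571333 top 193.87690548334598
0.06 crop uv 201.69537643587375 268.38994368476085 top 197.4358051491046
```

The prop hangs about 23 mm lower in the grip than planned, with its bottom 0.232 below the TCP. It is firm, so I'll carry it to the far mark.

```bash
python3 -m inch '.015 -.046 0 0 .02; .03 -.092 0 0 .02; .046 -.138 0 0 .02; .061 -.184 0 0 .02; .076 -.23 0 0 .02' >/dev/null && python3 -m inch '0 0 0 .09 .02; 0 0 0 .169 .02; 0 0 0 .169 .02; 0 0 0 .169 .02'
python3 - <<'E'
from h import *
im=arm.get_image("side")
a=cv2.resize(im[200:400,200:460],(780,600),interpolation=cv2.INTER_CUBIC);cv2.imwrite("pics/e.png",a[:,:,::-1])
go((.6120,.3003),.247-.159,np.radians(-80.8))
E
```

```text
clock: 6.35
position: [0.6101, 0.3007, 0.3292]
ee_rot: [3.131, 0.255, -0.001]
force: [0.5, 0.4, -2.0]
width: 0.414
gripper_force: 20.0
t 6.4 pos [0.6102 0.3006 0.3294] yhat [ 0.1615 -0.9869  0.0002] zhat [-0.0004 -0.0003 -1.    ] w 0.038095015223682596 F [ 0.2984  0.5582 -0.9414] gf 19.99191641807556
shift [0.0017 0.0005 0.0824] roll (tool z down) 0.0016444713654901744 n rows 1.648690488059706 0.010963142436601164
```

View pics/e.png

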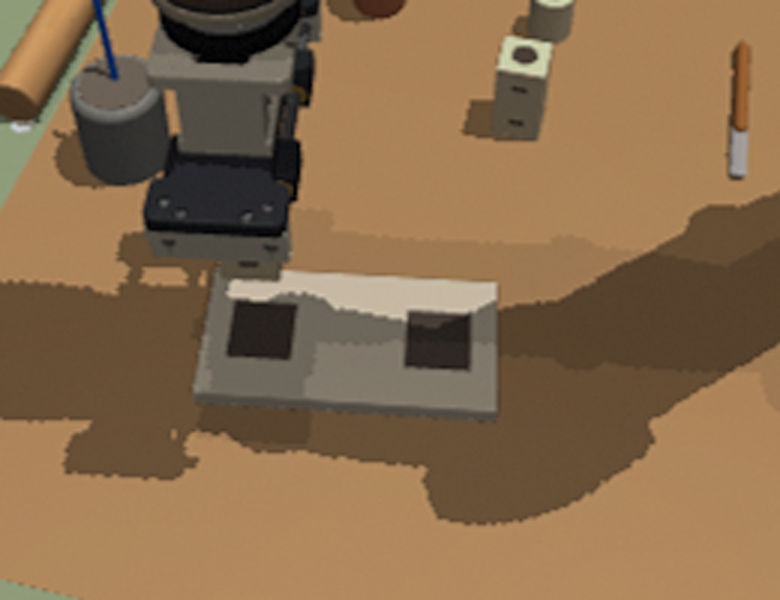

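The prop hangs over the far mark, with its bottom edge at about (252,275) in the crop. I'll descend step by step and watch the force.

```bash
python3 -m inch '.001 0 .03 0 .02; .002 0 .06 0 .02; .002 0 .07 0 .02; .002 0 .07 0 .02; .002 0 .07 0 .02' | egrep 'pos|force'; for i in 1; do python3 -m inch '0 0 .002 0 .02; 0 0 .004 0 .02;0 0 .004 0 .02;0 0 .004 0 .02'| egrep 'pos|force'; python3 -m inch '0 0 .002 0 .02; 0 0 .004 0 .02;0 0 .004 0 .02;0 0 .004 0 .02'| egrep 'pos|force'; done
python3 - <<'E'
from h import *
im=arm.get_image("side")
a=cv2.resize(im[260:360,240:370],(780,600),interpolation=cv2.INTER_CUBIC);cv2.imwrite("pics/f.png",a[:,:,::-1])
state()
E
```

```text
position: [0.6128, 0.3011, 0.2609]
force: [0.2, 0.4, -1.3]
gripper_force: 20.0
position: [0.6123, 0.3014, 0.2561]
force: [-0.9, 0.1, -2.1]
gripper_force: 20.0
position: [0.6122, 0.3013, 0.2516]
force: [-0.1, -0.5, -1.6]
gripper_force: 20.0
t 7.75 pos [0.6122 0.3013 0.2517] yhat [ 0.16   -0.9871  0.0001] zhat [-0.     -0.0001 -1.    ] w 0.03808988361812724 F [-0.3887 -0.0081 -0.3699] gf 19.99180644750595
```

View pics/f.png

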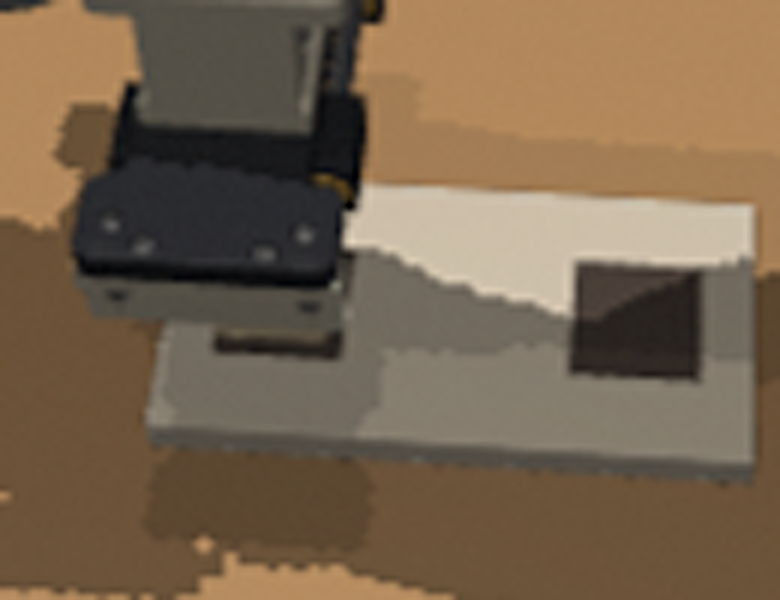

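The prop's bottom edge is still a little above the mark (dark strip at (280,342)). I'll go on down in small steps until contact.

```bash
for i in 1; do for k in 1 2 3 4; do python3 -m inch '0 0 .001 0 .02; 0 0 .002 0 .02;0 0 .002 0 .02'| egrep 'pos|^force'; done; done
```

```text
position: [0.6122, 0.3013, 0.2496]
force: [0.1, -0.4, -1.5]
position: [0.6122, 0.3013, 0.2475]
force: [0.9, 0.5, -2.5]
position: [0.6122, 0.3013, 0.2456]
force: [0.6, -0.1, -1.5]
position: [0.6122, 0.3013, 0.2435]
force: [-0.4, -0.0, -2.1]
```

```bash
python3 -m inch '0 0 .001 0 .02; 0 0 .002 0 .02;0 0 .002 0 .02'| egrep 'pos|^force';python3 -m inch '0 0 .001 0 .02; 0 0 .002 0 .02;0 0 .002 0 .02'| egrep 'pos|^force'; python3 -m inch '0 0 .001 0 .02; 0 0 .002 0 .02;0 0 .002 0 .02'| egrep 'pos|^force'
```

```text
position: [0.6124, 0.3012, 0.243]
force: [-4.3, -0.2, 10.2]
position: [0.6128, 0.3011, 0.2428]
force: [-7.6, -1.8, 22.6]
position: [0.6134, 0.3012, 0.2415]
force: [-6.4, -1.5, 26.5]
```

Contact came at TCP z of about 0.243. I'll ease off, open, and retreat.

```bash
python3 -m inch '0 0 -.003 0 .02; 0 0 -.005 0 .02; 0 0 -.005 0 .05; 0 0 -.005 0 .07;0 0 -.005 0 .085'| egrep 'pos|^force'; python3 -m inch '0 0 0 0 .085; 0 0 0 0 .085; 0 0 0 0 .085; 0 0 0 0 .085'|egrep 'wid|pos|force'; python3 -m inch '0 0 -.03 0 .085; 0 0 -.07 0 .085; 0 0 -.1 0 .085'|grep pos; python3 -c "
from h import *
go((.4707,.059),.19,np.radians(-90.5))"
```

```text
position: [0.6122, 0.3013, 0.2424]
force: [-0.0, 0.2, -0.1]
position: [0.6122, 0.3013, 0.2427]
force: [-0.1, 0.6, 0.4]
width: 0.918
gripper_force: 0.0
position: [0.6125, 0.3011, 0.3448]
t 11.05 pos [0.6125 0.3011 0.3448] yhat [ 0.1597 -0.9872  0.    ] zhat [ 0.0011  0.0002 -1.    ] w 0.08479872372129323 F [ 0.6602  0.2316 -0.02  ] gf 0.0
shift [-0.1786  0.2164 -0.0044] roll (tool z down) 0.1691063027356703 n rows 5.61194574966819 1.1273753515711353
```

```bash
python3 -m inch '-.03 .036 0 0 .09; -.06 .072 0 0 .09; -.09 .108 0 0 .09; -.12 .145 0 0 .09; -.149 .18 0 0 .09' >/dev/null; python3 -m inch '-.03 .036 0 0 .09; -.03 .036 0 .1 .09; -.03 .036 0 .169 .09;-.03 .036 0 .169 .09;-.03 .036 0 .169 .09'|grep pos
python3 - <<'E'
from h import *
go((.4707,.059),.05,np.radians(-90.5))
im=arm.get_image("top");s=arm.get_image("side")
m=np.hstack([cv2.resize(im[180:290,150:220],(380,600),interpolation=cv2.INTER_CUBIC),cv2.resize(s[240:360,240:320],(400,600),interpolation=cv2.INTER_CUBIC)]);cv2.imwrite("pics/g.png",m[:,:,::-1])
E
```

```text
position: [0.4702, 0.0596, 0.3428]
t 12.05 pos [0.4702 0.0596 0.3428] yhat [-0.0059 -1.     -0.    ] zhat [ 0.0002  0.     -1.    ] w 0.08968978294743812 F [ 0.114   0.1851 -0.414 ] gf 0.0
shift [0.0005 0.0006 0.1338] roll (tool z down) 0.0028557360825509637 n rows 2.676510725500595 0.019038240550339758
```

View pics/g.png

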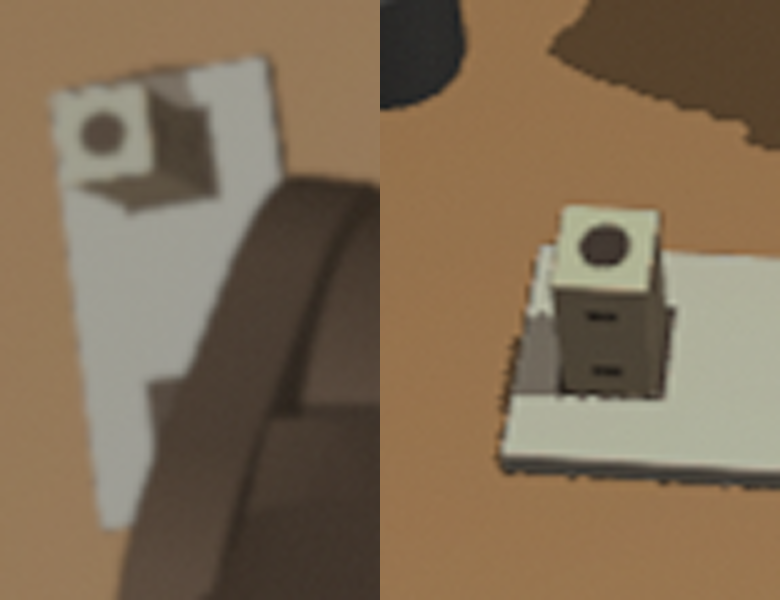

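Prop 1 stands upright and covers its mark, with its hole at (103,133) in the left crop. Next is prop 2, this time with enough time for the fingers to close.

```bash
python3 -m inch '0 0 .04 0 .09; 0 0 .08 0 .09; 0 0 .12 0 .09; 0 0 .134 0 .09; 0 0 .134 0 .06' |grep pos&& python3 -m inch '0 0 0 0 .02; 0 0 0 0 .02; 0 0 0 0 .02;0 0 0 0 .02;0 0 0 0 .02' 20 && python3 -m inch '0 0 0 0 .02; 0 0 0 0 .02; 0 0 0 0 .02;0 0 0 0 .02;0 0 0 0 .02'|egrep 'pos|wid|grip' && python3 -m inch '0 0 -.01 0 .02; 0 0 -.04 0 .02; 0 0 -.08 0 .02;0 0 -.12 0 .02;0 0 -.12 0 .02'
python3 - <<'E'
from h import *
print(at("top",[203.97,168.57],.09))
go((.4935,.2812),.17,np.radians(-80.8))
E
```

```text
position: [0.4694, 0.0593, 0.2068]
clock: 13.15
position: [0.4703, 0.0596, 0.2092]
ee_rot: [-3.141, 0.012, -0.001]
force: [0.1, 0.1, -0.1]
width: 0.507
gripper_force: 0.0
position: [0.4703, 0.0594, 0.209]
width: 0.411
gripper_force: 20.0
clock: 14.15
position: [0.4715, 0.0589, 0.3331]
ee_rot: [-3.139, 0.014, -0.01]
force: [0.4, 0.3, -2.6]
width: 0.416
gripper_force: 20.0
[0.6119 0.3035 0.09  ]
t 14.15 pos [0.4715 0.0589 0.3331] yhat [-0.0089 -1.     -0.0023] zhat [ 0.0062  0.0022 -1.    ] w 0.03817359191475011 F [ 0.3648  0.2976 -2.5636] gf 19.99994695186615
shift [ 0.02   -0.2224  0.0047] roll (tool z down) -0.16943461832442774 n rows 4.467699231492599 1.1295641221628516
```

```bash
python3 -m inch '.004 -.044 0 0 .02; .008 -.089 0 0 .02; .012 -.133 0 0 .02; .016 -.178 0 0 .02; .02 -.222 0 0 .02' >/dev/null && python3 -m inch '0 0 0 -.09 .02; 0 0 0 -.169 .02; 0 0 0 -.169 .02; 0 0 0 -.169 .02'|grep pos
python3 - <<'E'
from h import *
go((.4935,.2812),.23-.159,np.radians(-80.8))
E
```

```text
position: [0.4917, 0.2809, 0.3285]
t 15.05 pos [0.4917 0.2809 0.3285] yhat [ 0.1573 -0.9876  0.0001] zhat [-0.0007 -0.0003 -1.    ] w 0.037715419408549326 F [ 0.0603 -0.5762 -1.989 ] gf 19.99948561191559
shift [ 0.0019 -0.      0.0985] roll (tool z down) -0.002646548549768646 n rows 1.9712957645263962 0.01764365699845764
```

```bash
python3 -m inch '.001 0 .03 0 .02; .002 0 .07 0 .02; .002 0 .098 0 .02; .002 0 .098 0 .02; .002 0 .098 0 .02' | egrep 'pos|^force'; python3 -m inch '0 0 .001 0 .02; 0 0 .003 0 .02;0 0 .003 0 .02'| egrep 'pos|^force';python3 -m inch '0 0 .001 0 .02; 0 0 .002 0 .02;0 0 .002 0 .02'| egrep 'pos|^force'; python3 -m inch '0 0 .001 0 .02; 0 0 .0015 0 .02;0 0 .0015 0 .02'| egrep 'pos|^force'
```

```text
position: [0.4942, 0.2812, 0.2312]
force: [0.9, -0.6, -0.7]
position: [0.4941, 0.2818, 0.2286]
force: [0.1, -0.2, -2.0]
position: [0.4939, 0.2816, 0.2257]
force: [-0.0, 0.3, -0.8]
position: [0.4939, 0.2816, 0.2241]
force: [-0.7, 0.2, -2.9]
```

```bash
python3 -m inch '0 0 .001 0 .02; 0 0 .001 0 .02;0 0 .001 0 .02'| egrep 'pos|^force'; python3 -m inch '0 0 0 0 .04; 0 0 0 0 .05; 0 0 0 0 .07; 0 0 0 0 .085;0 0 0 0 .085'| egrep 'pos|^force'; python3 -m inch '0 0 0 0 .085; 0 0 0 0 .085; 0 0 0 0 .085; 0 0 0 0 .085; 0 0 0 0 .085'|egrep 'wid|pos|force'; python3 -m inch '0 0 -.03 0 .085; 0 0 -.08 0 .085; 0 0 -.12 0 .085'|grep pos; python3 -c "
from h import *
d=np.radians(11.5)
go((.429+.035*np.cos(d),-.308+.035*np.sin(d)),.2,np.radians(-78.5))"
```

```text
position: [0.494, 0.2814, 0.224]
force: [-4.1, -1.0, 10.7]
position: [0.4939, 0.2816, 0.2231]
force: [0.2, -0.3, -1.3]
position: [0.4939, 0.2816, 0.2232]
force: [-0.7, 0.6, -1.0]
width: 0.924
gripper_force: 0.0
position: [0.494, 0.2813, 0.3451]
t 18.05 pos [0.494  0.2813 0.3451] yhat [ 0.1594 -0.9872  0.0005] zhat [ 0.0003 -0.0005 -1.    ] w 0.0847385023388641 F [-0.0576  1.154   0.2701] gf 0.0
shift [-0.1232  0.57   -0.0136] roll (tool z down) -0.04063837096452594 n rows 11.665824234520038 0.2709224730968396
```

```bash
python3 -m inch '-.01 .049 0 0 .085; -.02 .098 0 0 .085; -.03 .147 0 0 .085; -.04 .196 0 0 .085; -.05 .24 0 0 .085' >/dev/null; python3 -m inch '-.01 .049 0 0 .085; -.02 .098 0 0 .085; -.03 .147 0 0 .085; -.04 .196 0 0 .085; -.05 .24 0 0 .085' >/dev/null;  python3 -m inch '-.012 .045 0 0 .085; -.023 .09 0 0 .085; -.023 .09 0 -.04 .085; -.023 .09 0 -.04 .085;-.023 .09 0 -.04 .085'|grep pos
python3 - <<'E'
from h import *
im=arm.get_image("top");s=arm.get_image("side")
m=np.hstack([cv2.resize(im[180:290,150:220],(380,600),interpolation=cv2.INTER_CUBIC),cv2.resize(s[110:185,330:420],(420,350),interpolation=cv2.INTER_CUBIC) if 0 else cv2.resize(s[115:175,340:412],(420,350),interpolation=cv2.INTER_CUBIC)[:, :].repeat(1,0) if 0 else np.vstack([cv2.resize(s[115:175,340:412],(420,350),interpolation=cv2.INTER_CUBIC),cv2.resize(im[230:290,395:467],(420,250),interpolation=cv2.INTER_CUBIC)])])
cv2.imwrite("pics/i.png",m[:,:,::-1])
d=np.radians(11.5)
go((.429+.035*np.cos(d),-.308+.035*np.sin(d)),.022,np.radians(-78.5))
E
```

```text
position: [0.4639, -0.3, 0.343]
t 19.65 pos [ 0.4642 -0.2994  0.343 ] yhat [ 0.2008 -0.9796 -0.0009] zhat [-0.0001  0.0009 -1.    ] w 0.08472680283399778 F [ 0.2107 -0.1159  0.2907] gf 0.0
shift [-0.0013  0.0016  0.162 ] roll (tool z down) 0.0014364626747382925 n rows 3.2409551195817747 0.009576417831588618
```

View pics/i.png

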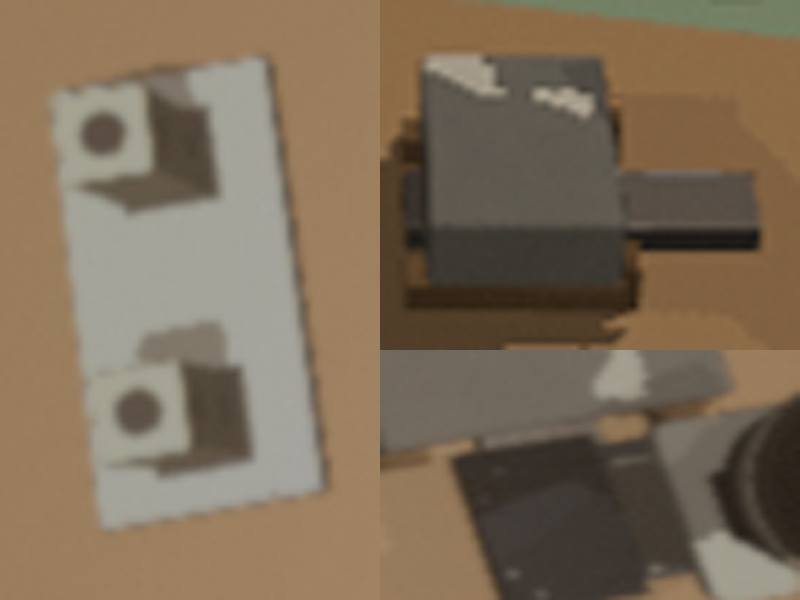

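Both props stand upright on their marks, with holes at (103,133) and (138,411). The strip end shows in the side crop at (755,173) and (758,230). I'll cross-check the strip position before descending.

```bash
python3 - <<'E'
from h import *
print(at("top",[254.94,175.01],.09))
a=at("side",[144.7,404.3],.015);b=at("side",[154.8,405],.015);print(a,b,(a+b)/2,np.linalg.norm(a-b))
d=np.radians(11.5);print("e",.429,-.308)
E
python3 -m inch '0 .001 .04 0 .085; -.001 .002 .08 0 .085; -.001 .002 .11 0 .085; -.001 .002 .11 0 .085' | egrep 'pos|^force'
```

```text
[0.4952 0.2843 0.09  ]
[ 0.4335 -0.332   0.015 ] [ 0.4267 -0.2817  0.015 ] [ 0.4301 -0.3068  0.015 ] 0.05076259092618074
e 0.429 -0.308
position: [0.4625, -0.3006, 0.2301]
force: [-0.9, 0.6, 0.6]
```

```bash
python3 -m inch '0 0 .02 0 .085; 0 0 .035 0 .085; 0 0 .045 0 .085; 0 0 .05 0 .085; 0 0 .05 0 .085' | egrep 'pos|^force'; python3 -m inch '0 0 0 0 .03; 0 0 0 0 .03; 0 0 0 0 .03; 0 0 0 0 .03;0 0 0 0 .03' 40 | egrep 'pos|^force';python3 -m inch '0 0 0 0 .03; 0 0 0 0 .03; 0 0 0 0 .03; 0 0 0 0 .03;0 0 0 0 .03' | egrep 'pos|force|wid'; python3 -c "
from h import *
state()"
```

```text
position: [0.4632, -0.3028, 0.1832]
force: [-0.7, 0.2, 0.5]
position: [0.4631, -0.3031, 0.1834]
force: [-1.5, 0.3, 0.3]
position: [0.4632, -0.3031, 0.1834]
force: [-1.0, 0.0, 4.4]
width: 0.54
gripper_force: 40.0
t 21.55 pos [ 0.4632 -0.3031  0.1834] yhat [ 0.1991 -0.98    0.0004] zhat [ 0.0003 -0.0004 -1.    ] w 0.04961048344389513 F [-0.9701  0.0082  4.3845] gf 39.99827206134796
```

The strip is gripped at 50 mm. I'll draw it out level along tool −x.

```bash
python3 -m inch '-.005 0 0 0 .03; -.01 0 0 0 .03; -.018 0 0 0 .03; -.026 0 0 0 .03;-.034 0 0 0 .03' | egrep 'pos|force|wid'
python3 - <<'E'
from h import *
state()
for d in arm.place_of("side","slab_center")[:2]:print(d["point"],d["conf"],at("side",d["point"],.035))
E
python3 -m inch '-.008 0 0 0 .03; -.016 0 0 0 .03; -.024 0 0 0 .03; -.032 0 0 0 .03;-.04 0 0 0 .03' | egrep 'pos|force|wid'; python3 -m inch '-.008 0 0 0 .03; -.016 0 0 0 .03; -.024 0 0 0 .03; -.032 0 0 0 .03;-.04 0 0 0 .03' | egrep 'pos|force|wid'; python3 -m inch '0 0 0 0 .03;0 0 0 0 .03' | egrep 'pos|force|wid'
python3 - <<'E'
from h import *
state()
s=arm.get_image("side")
cv2.imwrite("pics/j.png",cv2.resize(s[100:200,320:450],(780,600),interpolation=cv2.INTER_CUBIC)[:,:,::-1])
E
```

```text
position: [0.4306, -0.3093, 0.1834]
force: [4.9, 1.1, 1.7]
width: 0.54
gripper_force: 40.0
t 22.05 pos [ 0.4306 -0.3093  0.1834] yhat [ 0.2006 -0.9797  0.0003] zhat [ 0.002   0.0001 -1.    ] w 0.04960689051409395 F [4.8824 1.0773 1.6983] gf 39.99800205230713
[141.5, 360.8] 0.85 [ 0.5605 -0.2913  0.035 ]
position: [0.3908, -0.3176, 0.1834]
force: [4.1, 1.6, 3.6]
width: 0.536
gripper_force: 40.0
position: [0.351, -0.3258, 0.1834]
force: [4.5, 0.4, 5.7]
width: 0.54
gripper_force: 40.0
position: [0.3497, -0.3261, 0.1833]
force: [-2.0, -0.2, 10.3]
width: 0.538
gripper_force: 40.0
t 23.3 pos [ 0.3497 -0.3261  0.1833] yhat [ 0.1979 -0.9802 -0.0003] zhat [-0.0015  0.     -1.    ] w 0.049387661308074114 F [-2.0211 -0.1645 10.3146] gf 40.00528335571289
```

View pics/j.png

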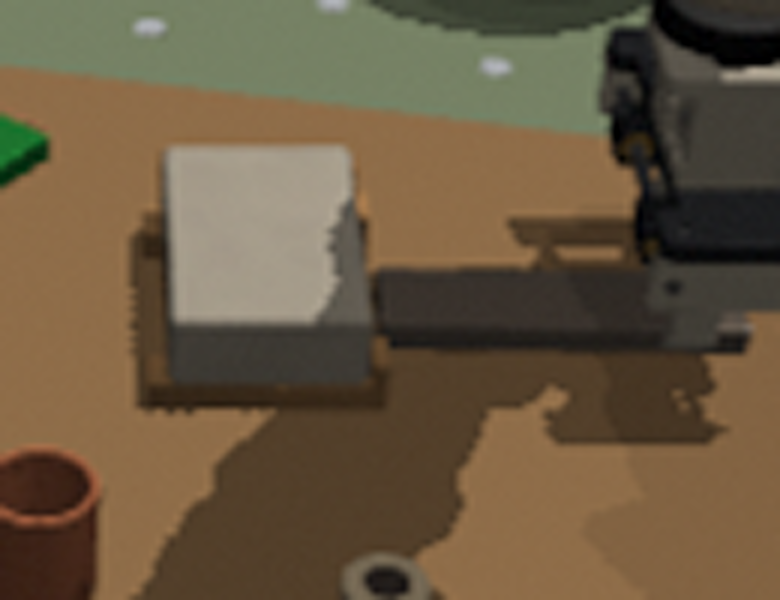

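The slab has not moved. The strip is clear, with its far end at about (378,270) to (392,330) in the crop. I'll release, slide to the strip's centre, and regrip.

```bash
python3 - <<'E'
from h import *
a=at("side",[145,383],.015);b=at("side",[155,385.3],.015);print(a,b,(a+b)/2-.09*np.array([.98,.2,0]))
print(np.array([.3497,-.3261])+.056*np.array([.98,.199]))
E
python3 -m inch '0 0 0 0 .06;0 0 0 0 .085; 0 0 0 0 .085;0 0 0 0 .085;0 0 0 0 .085' | egrep 'force|wid'; python3 -m inch '0 0 0 0 .085;0 0 0 0 .085; 0.014 0 0 0 .085;.035 0 0 0 .085;.056 0 0 0 .085' | egrep 'pos|force|wid'; python3 -m inch '0 0 0 0 .03; 0 0 0 0 .03; 0 0 0 0 .03; 0 0 0 0 .03;0 0 0 0 .03' 45 | egrep 'pos|^force';python3 -m inch '0 0 0 0 .03; 0 0 0 0 .03; 0 0 0 0 .03; 0 0 0 0 .03;0 0 0 0 .03' | egrep 'pos|force|wid'
```

```text
[ 0.4959 -0.3163  0.015 ] [ 0.4828 -0.2679  0.015 ] [ 0.4012 -0.3101  0.015 ]
[ 0.4046 -0.315 ]
force: [-0.5, -0.4, 1.2]
width: 0.903
gripper_force: 0.0
position: [0.4079, -0.3141, 0.1833]
force: [-0.3, -0.1, 0.2]
width: 0.926
gripper_force: 0.0
position: [0.4058, -0.3147, 0.1833]
force: [1.1, -3.2, -1.3]
position: [0.4059, -0.3146, 0.1832]
force: [-2.4, -0.8, 3.6]
width: 0.539
gripper_force: 45.0
```

```bash
python3 -m inch '0 0 -.01 0 .03; 0 0 -.03 0 .03; 0 0 -.07 0 .03; 0 0 -.11 0 .03;0 0 -.15 0 .03' | egrep 'pos|^force'; python3 -m inch '0 0 -.02 0 .03; 0 0 -.03 0 .03;0 0 -.03 0 .03' | egrep 'pos|force|wid'; python3 -c "
from h import *
go((.553,.2905),.36-.159,np.radians(-80.7))"
```

```text
position: [0.4063, -0.3141, 0.3351]
force: [1.6, -0.0, -2.6]
position: [0.4067, -0.3143, 0.3642]
force: [-0.1, 0.1, -2.1]
width: 0.538
gripper_force: 45.0
t 26.15 pos [ 0.4067 -0.3143  0.3642] yhat [ 0.2002 -0.9798  0.0008] zhat [ 0.0022 -0.0004 -1.    ] w 0.0493522348583093 F [-0.0646  0.1214 -2.1074] gf 44.99724805355072
shift [ 0.2644 -0.5633  0.0043] roll (tool z down) 0.03925427111497459 n rows 12.44565817737277 0.2616951407664973
```

```bash
python3 -m inch '.012 -.026 0 0 .03; .03 -.064 0 0 .03; .048 -.102 0 0 .03; .066 -.14 0 0 .03; .084 -.18 0 0 .03' >/dev/null; python3 -m inch '.018 -.038 0 0 .03; .036 -.076 0 0 .03; .054 -.114 0 0 .03; .072 -.152 0 0 .03; .09 -.19 0 0 .03' >/dev/null; python3 -m inch '.018 -.038 0 0 .03; .036 -.076 0 0 .03; .054 -.114 0 0 .03; .072 -.152 0 0 .03; .085 -.18 0 0 .03' |grep pos; python3 -m inch '.003 -.007 0 0 .03; .005 -.0125 0 .02 .03; .005 -.0125 0 .04 .03; .005 -.0125 0 .04 .03; .005 -.0125 0 .04 .03' |grep pos
python3 - <<'E'
from h import *
go((.553,.2905),.2743-.159,np.radians(-80.7))
im=arm.get_image("top");s=arm.get_image("side")
m=np.hstack([cv2.resize(im[150:290,130:240],(400,510),interpolation=cv2.INTER_CUBIC),cv2.resize(s[200:370,210:343],(400,510),interpolation=cv2.INTER_CUBIC)]) if 0 else cv2.resize(s[190:370,200:420],(733,600),interpolation=cv2.INTER_CUBIC)
cv2.imwrite("pics/k.png",m[:,:,::-1])
E
```

```text
position: [0.5499, 0.2795, 0.3608]
position: [0.5529, 0.288, 0.3633]
t 28.15 pos [0.5529 0.288  0.3633] yhat [ 0.1582 -0.9874  0.0002] zhat [-0.0002 -0.0003 -1.    ] w 0.04941918823760503 F [ 0.5639  0.6957 -2.0004] gf 44.99726951122284
shift [ 0.0005 -0.0025  0.089 ] roll (tool z down) -0.00348783455661672 n rows 1.7800710957854962 0.023252230377444803
```

View pics/k.png

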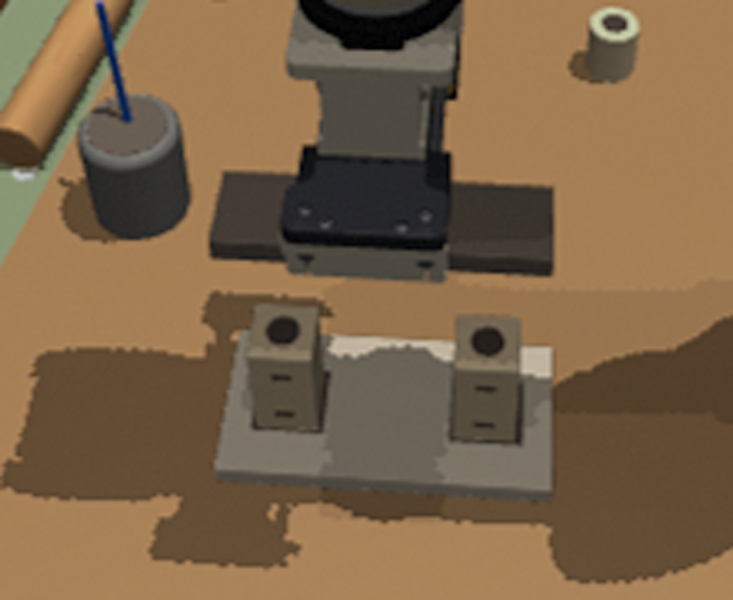

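The strip hangs level above both props. Its lower near corners are at about (211,256) and (553,273), so I can check how it is centred in the grip.

```bash
python3 - <<'E'
from h import *
f=lambda u,v:[190+v/3.333,200+u/3.332]
L=at("side",f(211,256),.181);Rr=at("side",f(553,273),.181);n=np.array([.1582,-.9874]);
print(L,Rr,np.linalg.norm((L-Rr)[:2]));c=((L+Rr)/2)[:2]+.025*n;print("centre",c, "along x off",(c-[.5529,.288])@[.9874,.1582],np.degrees(np.arctan2(*(L-Rr)[[1,0]])))
E
python3 -m inch '0 -.001 .03 0 .03; 0 -.0025 .06 0 .03; 0 -.0025 .078 0 .03; 0 -.0025 .078 0 .03; 0 -.0025 .078 0 .03'|egrep 'pos|^force'
```

```text
[0.6373 0.3266 0.181 ] [0.4602 0.2968 0.181 ] 0.17960116384906072
centre [0.5527 0.287 ] along x off -0.00038637914038285525 9.559639168913543
position: [0.5527, 0.2915, 0.2858]
force: [0.1, -0.1, -1.2]
```

```bash
python3 -m inch '0 0 .003 0 .03; 0 0 .006 0 .03; 0 0 .008 0 .03; 0 0 .008 0 .03'|egrep 'pos|^force'; python3 -m inch '0 0 .001 0 .03; 0 0 .002 0 .03; 0 0 .002 0 .03'|egrep 'pos|^force'; python3 -m inch '0 0 .001 0 .03; 0 0 .0015 0 .03; 0 0 .0015 0 .03'|egrep 'pos|^force'
```

```text
position: [0.5524, 0.2919, 0.2772]
force: [-0.5, 0.1, -1.5]
position: [0.5524, 0.2919, 0.2751]
force: [0.7, -0.1, -2.5]
position: [0.5524, 0.2918, 0.2736]
force: [-0.4, -0.9, -2.2]
```

```bash
python3 -m inch '0 0 .0005 0 .03; 0 0 .001 0 .03; 0 0 .001 0 .03'|egrep 'pos|^force'
```

```text
position: [0.5525, 0.2918, 0.2733]
force: [-1.6, -0.8, 4.7]
```

Contact. I'll release, and pause before retreating.

```bash
python3 -m inch '0 0 0 0 .05;0 0 0 0 .06; 0 0 0 0 .075;0 0 0 0 .085;0 0 0 0 .085' | egrep 'force|wid'; python3 -m inch '0 0 0 0 .085;0 0 0 0 .085;0 0 0 0 .085;0 0 -.02 0 .085;0 0 -.05 0 .085' | egrep 'pos|force|wid';  python3 -m inch '0 0 -.05 0 .085;0 0 -.08 0 .085;0 0 -.08 0 .085' | egrep 'pos'
python3 - <<'E'
from h import *
go((.609,-.050),.4-.159,np.radians(-90))
E
```

```text
force: [0.8, 0.7, -0.0]
width: 0.846
gripper_force: 0.0
position: [0.5517, 0.2918, 0.3217]
force: [-0.3, -0.2, 0.2]
width: 0.924
gripper_force: 0.0
position: [0.5538, 0.2916, 0.4075]
t 31.35 pos [0.5538 0.2916 0.4075] yhat [ 0.1597 -0.9872 -0.0029] zhat [ 0.0065  0.004  -1.    ] w 0.084977827061594 F [ 0.3972  0.4716 -0.1439] gf 0.0
shift [-0.0001  0.346   0.0065] roll (tool z down) 0.16036249825506665 n rows 6.921612274750157 1.0690833217004445
```

```bash
python3 -m inch '0 .045 0 0 .085; 0 .09 0 0 .085; 0 .135 0 0 .085; 0 .18 0 0 .085; 0 .225 0 0 .085' >/dev/null; python3 -m inch '0 .045 0 0 .085; 0 .09 0 0 .085; 0 .121 0 0 .085; 0 .121 0 0 .085; 0 .121 0 0 .085' |grep pos
python3 - <<'E'
from h import *
for q in("top","side"):
    arm.get_image(q)
    for d in arm.silhouettes(q,"beaker_center")[:1]:
        r,c=np.nonzero(d["region"]);print(q,r.min(),r.max(),c.min(),c.max(),len(r),d["conf"])
    for d in arm.place_of(q,"beaker_center")[:1]:print(at(q,d["point"],.035))
for X in([.6095,-.049,.0]),:
  for q in("top","side"):
    P=np.array([px(q,[X[0]+.026*np.cos(t),X[1]+.026*np.sin(t),z]) for t in np.arange(0,6.3,.1) for z in(.012,.07)]);print(q,P.min(0),P.max(0))
go((.6095,-.049),.042,np.radians(-81))
s=arm.get_image("side");t=arm.get_image("top")
m=np.hstack([cv2.resize(s[250:360,240:350],(400,400),interpolation=cv2.INTER_CUBIC),cv2.resize(t[180:290,140:250],(400,400),interpolation=cv2.INTER_CUBIC)])
cv2.imwrite("pics/l.png",m[:,:,::-1])
E
```

```text
position: [0.6076, -0.0503, 0.402]
[0.5441 0.2732 0.035 ]
side 174 205 316 335 562 0.97
[ 0.6117 -0.0485  0.035 ]
top [192.9012 310.6965] [217.9083 332.8025]
side [175.2028 316.3302] [205.3442 336.7899]
t 32.65 pos [ 0.6079 -0.0483  0.4025] yhat [ 0.1621 -0.9868 -0.0004] zhat [-0.0002  0.0004 -1.    ] w 0.08497705695610254 F [-0.3414  0.3296 -0.1369] gf 0.0
shift [0.0015 0.001  0.2015] roll (tool z down) 0.005758864482712678 n rows 4.030968801386263 0.03839242988475119
```

View pics/l.png

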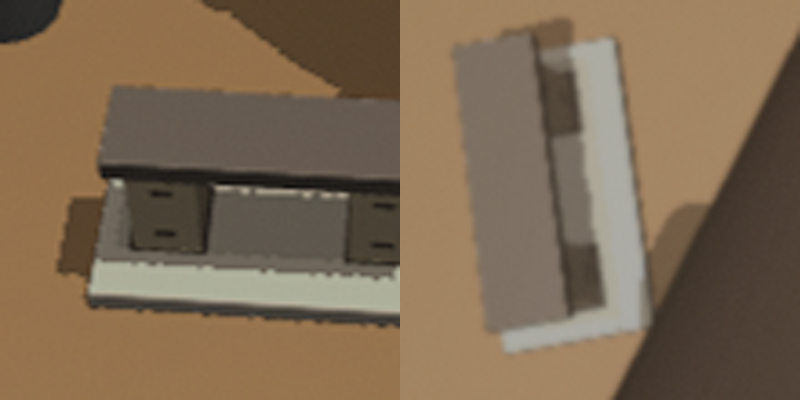

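The strip lies flat across both props. I'll grasp the beaker and compute the strip centre from the corners in the right crop.

```bash
python3 -m inch '.001 0 .045 0 .085; .0015 .001 .09 0 .085; .0015 .001 .135 0 .085; .0015 .001 .18 0 .085; .0015 .001 .201 0 .085'|egrep 'pos|^force'; python3 -m inch '0 0 0 0 .085; 0 0 0 0 .04; 0 0 0 0 .04; 0 0 0 0 .04;0 0 0 0 .04' 15 >/dev/null;python3 -m inch '0 0 0 0 .04; 0 0 0 0 .04; 0 0 0 0 .04; 0 0 0 0 .04;0 0 0 0 .04'| egrep 'pos|force|wid'; python3 -m inch '0 0 -.01 0 .04; 0 0 -.04 0 .04; 0 0 -.08 0 .04; 0 0 -.12 0 .04;0 0 -.16 0 .04'| egrep 'pos|force|wid'; python3 -m inch '0 0 -.02 0 .04; 0 0 -.02 0 .04; 0 0 -.02 0 .04'| egrep 'pos|force|wid'
python3 - <<'E'
from h import *
P=np.array([at("top",[180+v/3.636-.4,140+(u-400)/3.636-.4],.105)[:2] for u,v in[(453,45),(533,33),(569,318),(487,332)]])
print(P.mean(0),[np.linalg.norm(P[i]-P[i-1]) for i in range(4)]);
s=arm.get_image("side")
for d in arm.silhouettes("side","beaker_center")[:1]:
    r,c=np.nonzero(d["region"]);print(r.min(),r.max(),c.min(),c.max(),d["conf"])
for q in arm.place_of("side","kiln_shelf")[:1]:print(at("side",q["point"],0))
go((.5527,.2905),.37-.159,np.radians(-81))
for z in(.16,.17,.18):
  P=np.array([px("side",[.609+.022*np.cos(t),-.0485+.022*np.sin(t),z]) for t in np.arange(0,6.3,.1)]);print(z,P.max(0))
E
```

```text
position: [0.6081, -0.0496, 0.1979]
force: [0.4, -0.4, -0.3]
position: [0.6099, -0.0507, 0.2025]
force: [0.2, 0.1, 7.1]
width: 0.552
gripper_force: 15.0
position: [0.6089, -0.0504, 0.3636]
force: [1.4, 0.2, -0.8]
width: 0.548
gripper_force: 15.0
position: [0.6091, -0.0502, 0.3817]
force: [0.4, -0.6, -1.2]
width: 0.554
gripper_force: 15.0
[0.5523 0.2928] [np.float64(0.17981011633071659), np.float64(0.05009549093265377), np.float64(0.1790647574431171), np.float64(0.04988009249698851)]
137 150 317 335 0.62
[0.5507 0.2856 0.    ]
t 35.2 pos [ 0.609  -0.0502  0.3803] yhat [ 0.1601 -0.9871 -0.0005] zhat [-0.0025  0.0001 -1.    ] w 0.05048228361734532 F [-0.5947 -0.3658 -1.7016] gf 15.005437550134957
shift [-0.001  -0.3453  0.0105] roll (tool z down) 0.003687397348889121 n rows 6.908449686843416 0.02458264899259414
0.16 [158.9777 335.872 ]
0.17 [155.5889 335.9317]
0.18 [152.1555 335.9921]
```

```bash
python3 -m inch '0 -.03 0 0 .04; 0 -.07 0 0 .04; 0 -.11 0 0 .04; 0 -.15 0 0 .04; 0 -.19 0 0 .04' >/dev/null; python3 -m inch '0 -.04 0 0 .04; 0 -.08 0 0 .04; 0 -.12 0 0 .04; 0 -.145 0 0 .04; -.001 -.155 0 0 .04' >/dev/null; python3 -m inch '0 0 0 0 .04; 0 0 0 0 .04; 0 0 0 0 .04'|egrep 'pos|force|wid'
python3 - <<'E'
from h import *
go((.5525,.291),.315-.159,np.radians(-80.8))
s=arm.get_image("side")
for d in arm.silhouettes("side","beaker_center")[:2]:
    r,c=np.nonzero(d["region"]);print(r.min(),r.max(),c.min(),c.max(),d["conf"])
p=arm.observe()["position"]
P=np.array([px("side",[p[0]+.026*np.cos(t),p[1]+.026*np.sin(t),p[2]-.2025+z]) for t in np.arange(0,6.3,.1) for z in (.012,.07)]);print(P.min(0),P.max(0))
cv2.imwrite("pics/m.png",cv2.resize(s[200:350,220:420],(800,600),interpolation=cv2.INTER_CUBIC)[:,:,::-1])
E
```

```text
position: [0.5539, 0.2877, 0.3818]
force: [-0.3, -0.2, -0.9]
width: 0.549
gripper_force: 15.0
t 36.5 pos [0.5539 0.2877 0.3818] yhat [ 0.157  -0.9876  0.0008] zhat [ 0.0002 -0.0007 -1.    ] w 0.05038776250180616 F [-0.2946 -0.1827 -0.8699] gf 15.005361498333514
shift [-0.0008 -0.0036  0.0668] roll (tool z down) -0.0029598872853497937 n rows 1.3384954452504965 0.019732581902331958
123 163 346 381 0.63
[221.3248 298.5379] [266.4846 329.4765]
```

```bash
python3 -m inch '-.001 -.002 .03 0 .04; -.001 -.0035 .055 0 .04; -.001 -.0035 .067 0 .04; -.001 -.0035 .067 0 .04;-.001 -.0035 .067 0 .04'|egrep 'pos|^force'; python3 -m inch '0 0 .002 0 .04; 0 0 .004 0 .04; 0 0 .004 0 .04; 0 0 .004 0 .04'|egrep 'pos|^force'; python3 -m inch '0 0 .001 0 .04; 0 0 .002 0 .04; 0 0 .002 0 .04'|egrep 'pos|^force'
```

```text
position: [0.5523, 0.2927, 0.3156]
force: [0.4, -0.6, -0.2]
position: [0.5517, 0.2933, 0.311]
force: [-0.9, -0.1, -1.8]
position: [0.5516, 0.2933, 0.3086]
force: [0.0, -0.8, -1.4]
```

```bash
python3 -m inch '.0005 .001 0 0 .04; .001 .002 .0 0 .04; .001 .002 .001 0 .04; .001 .002 .001 0 .04'|egrep 'pos|^force'
```

```text
position: [0.5531, 0.2913, 0.3077]
force: [-0.2, -0.2, -1.3]
```

```bash
python3 -m inch '0 0 .0005 0 .04; 0 0 .001 0 .04; 0 0 .001 0 .04'|egrep 'pos|^force'
```

```text
position: [0.5532, 0.2914, 0.3075]
force: [-1.5, -0.3, 7.1]
```

Contact. I'll release and retreat.

```bash
python3 -m inch '0 0 0 0 .06;0 0 0 0 .07; 0 0 0 0 .08;0 0 0 0 .088;0 0 0 0 .088' | egrep 'force|wid'; python3 -m inch '0 0 0 0 .088;0 0 0 0 .088;0 0 0 0 .088;0 0 -.02 0 .088;0 0 -.05 0 .088' | egrep 'pos|force|wid';  python3 -m inch '0 0 -.03 0 .088;0 0 -.06 0 .088;0 0 -.06 0 .088' | egrep 'pos'; python3 -m inch '0 .04 0 0 .088;0 .09 0 0 .088;0 .14 0 0 .088;0 .18 0 0 .088;0 .22 0 0 .088' | egrep 'pos'; python3 -m inch '0 0 0 0 .088;0 0 0 0 .088;0 0 0 0 .088' >/dev/null
python3 - <<'E'
from h import *
state()
s=arm.get_image("side");t=arm.get_image("top")
m=np.hstack([cv2.resize(s[230:360,240:370],(400,400),interpolation=cv2.INTER_CUBIC),cv2.resize(t[180:290,140:250],(400,400),interpolation=cv2.INTER_CUBIC)])
cv2.imwrite("pics/n.png",m[:,:,::-1])
for d in arm.silhouettes("side","beaker_center")[:2]:
    r,c=np.nonzero(d["region"]);print(r.min(),r.max(),c.min(),c.max(),d["conf"])
P=np.array([px("side",[.5527+.026*np.cos(t),.2905+.026*np.sin(t),.105+z]) for t in np.arange(0,6.3,.1) for z in (.012,.07)]);print(P.min(0),P.max(0))
E
```

```text
force: [-0.5, -0.2, 0.4]
width: 0.927
gripper_force: 0.0
position: [0.5524, 0.2914, 0.3558]
force: [0.6, 1.0, 0.1]
width: 0.957
gripper_force: 0.0
position: [0.5542, 0.2912, 0.421]
position: [0.5881, 0.0723, 0.4163]
t 40.6 pos [0.5881 0.0755 0.4162] yhat [ 0.1614 -0.9869 -0.0007] zhat [-0.0008  0.0005 -1.    ] w 0.0880322994405975 F [ 0.0427  1.5586 -0.3073] gf 0.0
251 295 300 328 0.73
[250.6832 300.5596] [293.1379 329.5953]
```

View pics/n.png

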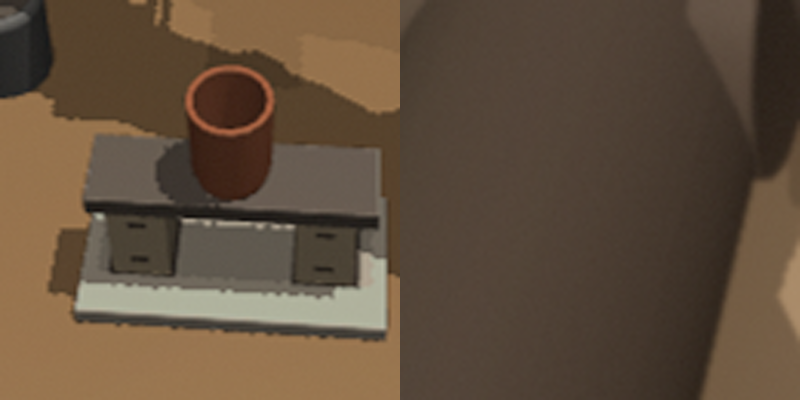

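The beaker stands upright at the strip's middle, at (230,130) in the left crop. Its outline matches the predicted one to within about 2 px (under 3 mm). I'll hand in.

```bash
python3 -c "
from cell import arm
print(arm.sign_off())"
```

```text
the job is handed in; nothing more can be done
None
```

I built the kiln tier and handed it in at about 41 s: props on both marks, strip flat and centred across them, beaker upright on its middle, slab not visibly moved; the hand-in gave no verdict.

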